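# Hold the moisture meter on the marked spot of the clamped wood

## Task

Take the pin moisture meter out of its wooden holster and take a reading on the wood clamped in the tilted vise: set both pins inside the pencilled ring, the meter square to the sloping face and the pair of pins in line with the pencil stroke (along the grain), and press gently until the spring-loaded nose is about half way in. Finish while still holding it there in the gripper, steady; do not shift the wood or vise, do not ram it, and leave the other things on the bench where they are.

Things in the scene. Friction and masses are not known exactly. Their poses are not given: they have to be found in the camera images.
- meter: Pin moisture meter, loose, 0.18 kg, upright in the holster, pins down. Origin midway between the pin tips (nose out), z up to its top. Grey body 50 (x) x 28 (y) mm from z = 32 to 116 mm, gripped about 30 mm below its top across its 28 mm y faces, free of the holster above z = 54. Below, a sliding black nose 28 x 18 mm with two round-ended steel pins 4 mm thick at x = +7 and -7 mm.
- nose (a joint): How far the meter's spring-loaded nose is pushed into the body, m: 0 fully out, 0.016 fully in (hard stop), 0.008 half way. Spring: about 1.2 N to start it, plus 0.4 N per mm; about 4.4 N half way.
- pin_a (a point): Tip of the pin at the meter's +x side; moves with the nose.
- pin_b (a point): Tip of the pin at the meter's -x side; moves with the nose.
- holster: Fixed wooden holster, foot 90 x 70 mm; on it a box 70 x 50 mm with its rim 68 mm above the bench. Origin at the centre of its underside. The meter stands centred in it, its body on ledges 46 mm above the bench, pin tips 14 mm above the bench; the slot has 1 mm play all round. Lift the meter straight up by 60 mm or more to clear it.
- spot (a point): Centre of the pencilled ring (inner radius 15 mm, line 2 mm wide) on the sloping top face of the clamped wood. z is the outward normal of the face; y runs along the grain (the wood's long side), as does the 50 mm pencil stroke through the ring; x goes across. The small plain dark disc 57 mm away is a knot, not the mark.
- block: The clamped piece of pale wood, 60 mm (x, across, between the jaws) x 160 mm (y, along the grain) x 52 mm high. Origin at the centre of its underside, same axes as spot, which lies 52 mm above it. Its top stands 16 mm above the jaws. It is clamped firmly, at varying places along the jaws.
- vise: Fixed tilting bench vise, base 150 x 150 mm, origin at the centre of its underside. Its cradle with blue jaws (107 mm over their outsides along x, 100 mm along y) turns about an axis along the vise's y, 60 mm above the bench. A screw with a cross bar stands out 112 mm on the -x side. The ring lies 67 mm above that axis, along the face's normal.
- cradle (a joint): Tilt of the vise's cradle, rad: 0 with the wood's top face level; growing, the face turns towards the vise's -x side (roughly towards the robot). Stiff: stays where it is under ordinary pushes.
- hammer: Bystander: hammer lying on the bench; origin on its underside.
- can: Bystander: green and white can, 72 mm wide and 110 mm high, origin at the centre of its underside.
- offcut: Bystander: loose wooden off-cut 100 x 50 x 45 mm lying on the bench, not clamped, not marked; origin at the centre of its underside.
- tray: Bystander: open yellow plastic tray 100 x 130 x 40 mm; origin at the centre of its underside.

How it is judged (in metres and radians):
On the way:
1. the meter is held by the gripper, clear of the holster (z of meter in the frame of holster above 0.05 m and contact force between meter and holster below 0.1 N and contact force between the fingers and meter above 3 N), for 0.2 s.
At the end, for the whole second after the job is handed in: The gripper holds the meter still; both pins on the face inside the ring (15.5 mm of its centre), meter within 0.15 rad of square to the face, line of pins within 0.3 rad of the grain, nose pressed in 3 to 13.5 mm, 1.8 to 8.5 N on the wood (distance between each of pin_a, pin_b and spot below 0.0155 m and z of each of pin_a, pin_b in the frame of spot below 0.0025 m and angle between the z axis of meter and the z axis of spot, either way round below 0.15 rad and angle between the x axis of meter and the y axis of spot, either way round below 0.3 rad and value of joint nose between 0.003 and 0.0135 m and contact force between meter and block between 1.8 and 8.5 N and contact force between the fingers and meter above 3 N and linear speed of meter below 0.02 m/s); the arm keeps its last pose, push and grip.
It fails at once if the meter is rammed against the wood (over 20 N) (contact force between meter and block above 20 N).
It fails at once if the clamped wood or the vise's tilt is shifted (over 8 mm) (distance of spot from where it was at the start of the episode above 0.008 m).
It fails at once if the hammer, can, loose off-cut or tray is disturbed (over 25 mm) (distance of any of hammer, can, offcut, tray from where it was at the start of the episode above 0.025 m).
It also fails if it takes over 32 s, if anything falls off the work surface, if the arm or the gripper's body presses on something with over 40 N, if the wrist force passes 120 N, or if a joint passes its speed limit or range.

## Robot

A 6-joint arm with a two-finger parallel gripper is mounted at the origin on the work surface. World frame = base frame: x ahead of the robot, y to its left, z up, the work surface at z = 0. Lengths are in mm, angles in rad, forces in N, time in s.
With the tool pointing down it reaches from about 275 to 1000 mm from the base axis. Payload 8.4 kg.
Tool frame: the origin (TCP) lies midway between the tips of the shut fingers; the grasp point (between the pads) lies 19 mm behind it (manip.grasp_offset is the distance from the TCP to the grasp point, in mm); z points along the fingers, y is the line along which they close (so a half turn about z gives the same grasp; the last joint's range is limited). The gripper opens to 85 mm and grips with 20 to 120 N. Pads are 22 mm wide; open, the fingers measure 114 mm over their backs; the gripper's body (76 mm by 85 mm) begins 54 mm behind the grasp point. The pads swing forward as they close: fully open they stand 13 mm farther back than shut.
Start: joints at [1.259, 0.353, 1.633, -0, 1.155, -0.002], TCP at [190.541, 595.249, 231.281] pointing down, gripper open.
Joint ranges: [-2.63, 2.63], [-0.92, 2.1], [0.06, 2.66], [-1.3, 4.44], [0, 2.69], [-3.02, 3.02]. Speed limits (rad/s): [2.22, 2.22, 2.79, 3.14, 3.14, 3.14].

## Interface

Orientations are given as a unit quaternion [w, x, y, z].
In Python, from plant import manip, capture, job gives the robot as it stands.
- The arm moves only by the tool send_rows, never from a script. Its argument "plan" is a list of rows, each an object of numbers: "dx", "dy", "dz": the shift along the tool's x, y, z in mm; "rx", "ry", "rz": the turn, a rotation vector about the tool's x, y, z in rad; "hand": the opening, from 0 (shut) to 1 (fully open). A call has 1 to 8 rows; each row shifts and turns the commanded pose from where the row before left it, along the tool's axes as they then stand; what a row does not reach is not made up. A row lasts 1/12 s, in which the tool goes at most 41.7 mm and 7.16 degrees, less where a joint would pass 70% of its speed; a pose out of reach is approached as far as the arm can. A call with a gripper value outside its range is refused whole. The fingers move at their own pace and stop on an object; "newtons" is the grip in N (left out, the last holds). Time passes only in rows, so rows that do not move let the fingers close. It gives the time, the measured TCP pose, the force, the opening and the grip force at its end, in the units of the state.
- manip.get_state(): the state, without advancing time (a new reading comes with each control period).
- capture(name): name is "scene" or "top"; returns a dict with "image" (384x512x3 uint8, blue, green, red), "vertical_fov" (degrees; the focal length in pixels is half the picture's height over the tangent of half this angle, whatever the lens; pixels are square), "cx", "cy" (the principal point, pixels), "extrinsics" (4x4, takes a point from world to camera coordinates). Camera axes: x right, y down, z forward; pixel columns grow to the right and rows downward; lengths in mm; the calibration is good to about 2 mm. A picture is of the moment at which its call begins. There is no depth.
- job.finish_job(): hands the job in; it is judged then, once.
The state is a dict: "t": time; "qpos": joint angles; "joint_vel": joint speeds; "joint_torque": joint torques, N m; "eef_pos": TCP position; "ee_rot": TCP orientation; "wrist_force": force on the tool from outside, world axes, zero at the start; "ft_torque": the same for the moment, N m; "grip_width": finger opening in mm; "grasp_force": force on a finger pad.
Only numpy, scipy, OpenCV 4.12 (cv2) and the standard library are available. Lean on these libraries where they do the work, as an engineer would, in place of code of your own. Each camera call takes 0.05 s, during which the arm holds its last target. There are 200 camera calls.

## Working session

There is one attempt and no reset: what is moved stays moved. The work goes in short steps, Python scripts to look and compute and a tool call to move; the robot and the scene stay as the last step left them, time stands still between calls to the robot, and variables do not carry over. Pictures are saved under pics/ and viewed, at most 10 in all, crops included, and the job is handed in when it is done.

Besides the shell and the picture viewer there is one more tool, called after "Call:" as name(argument=value, ...) on one line, values as JSON. send_rows: Moves the arm, as the interface text tells. Its arguments: {"type":"object","properties":{"plan":{"type":"array","items":{"type":"object","properties":{"dx":{"type":"number"},"dy":{"type":"number"},"dz":{"type":"number"},"rx":{"type":"number"},"ry":{"type":"number"},"rz":{"type":"number"},"hand":{"type":"number"}}}},"newtons":{"type":"number"}},"required":["plan"]}

```bash
mkdir -p pics; ls; python3 - <<'E'
from plant import manip, capture, job
import cv2, numpy as np
for n in("scene","top"):
    c=capture(n); cv2.imwrite(f"pics/{n}0.png",cv2.resize(c["image"],(800,600),interpolation=cv2.INTER_CUBIC)); np.savez(f"{n}0.npz",**c)
    print(n,c["vertical_fov"],c["cx"],c["cy"],np.round(c["extrinsics"],4).tolist())
print(manip.get_state(), manip.grasp_offset)
E
```

```text
pics
scene 52.74280692283929 254.6614655100269 196.38046061619707 [[0.2364, 0.9716, 0.0134, -147.0818], [0.7659, -0.1778, -0.6178, -421.1637], [-0.5979, 0.1563, -0.7862, 1581.0676], [0.0, 0.0, 0.0, 1.0]]
top 51.961024894702305 260.58256263928695 192.05506757992416 [[-0.0292, -0.9996, -0.0059, 9.0223], [-0.9912, 0.0297, -0.1291, 644.861], [0.1292, 0.002, -0.9916, 1396.0845], [0.0, 0.0, 0.0, 1.0]]
{'t': 0.1, 'qpos': array([ 1.25860226e+00,  3.53601789e-01,  1.63403864e+00, -9.11028984e-06,
        1.15516581e+00, -2.35616450e-03]), 'joint_vel': array([-0.00188691, -0.00362152, -0.00288982, -0.00151358, -0.00213641,
        0.0002199 ]), 'joint_torque': array([ 7.97051980e-04, -6.06361485e+01, -3.42817569e+01,  1.11679890e-05,
        4.13070884e-03, -2.87784580e-06]), 'eef_pos': array([190.41751962, 594.86182585, 230.63147539]), 'ee_rot': array([-9.09257743e-05,  1.54298173e-01,  9.88024142e-01, -5.99956801e-04]), 'wrist_force': array([-0.32776965,  0.17203967, -0.39291726]), 'ft_torque': array([-0.01673238, -0.05556035,  0.04879925]), 'grasp_force': 0.0, 'grip_width': 85.36090758905137} 18.700000000000003
```

View pics/scene0.png

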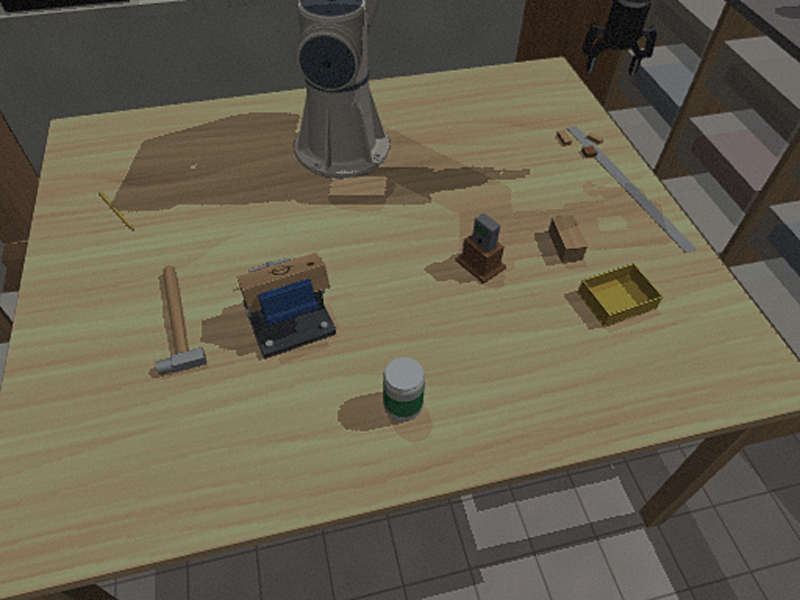

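View pics/top0.png

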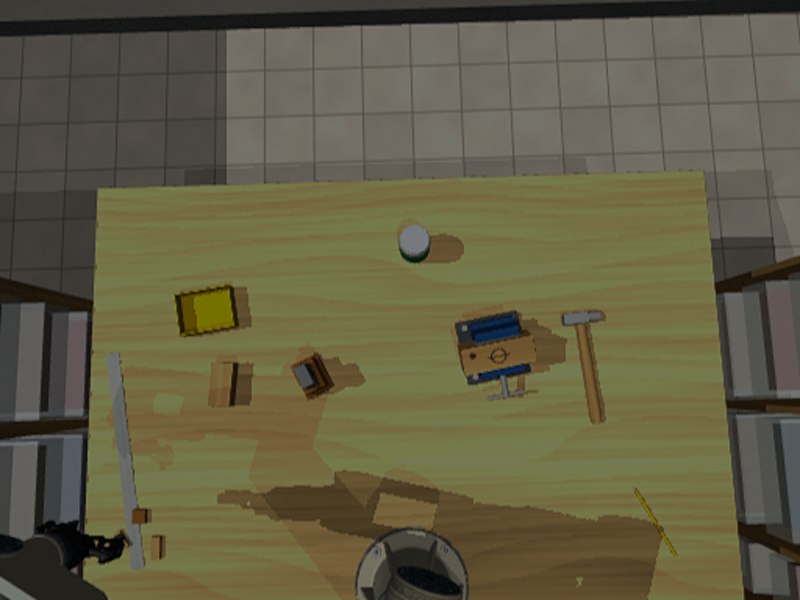

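```bash
python3 - <<'E'
import cv2, numpy as np
def p(n,x,y):
    im=np.load(f"{n}0.npz")["image"][y:y+60,x:x+80]
    im=cv2.resize(cv2.convertScaleAbs(im,alpha=1.7),(400,300),interpolation=cv2.INTER_CUBIC)
    for k in range(0,80,10): cv2.putText(im,str(x+k),(k*5,8),0,.3,(255,255,255)); cv2.line(im,(k*5,8),(k*5,13),(255,255,255))
    for k in range(10,60,10): cv2.putText(im,str(y+k),(0,k*5+3),0,.3,(255,255,255)); cv2.line(im,(20,k*5),(25,k*5),(255,255,255))
    return im
cv2.imwrite("pics/c1.png",np.vstack([np.hstack([p("scene",145,155),p("scene",270,130)]),np.hstack([p("top",280,195),p("top",165,212)])]))
E
```

```text
(no output)
```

View pics/c1.png

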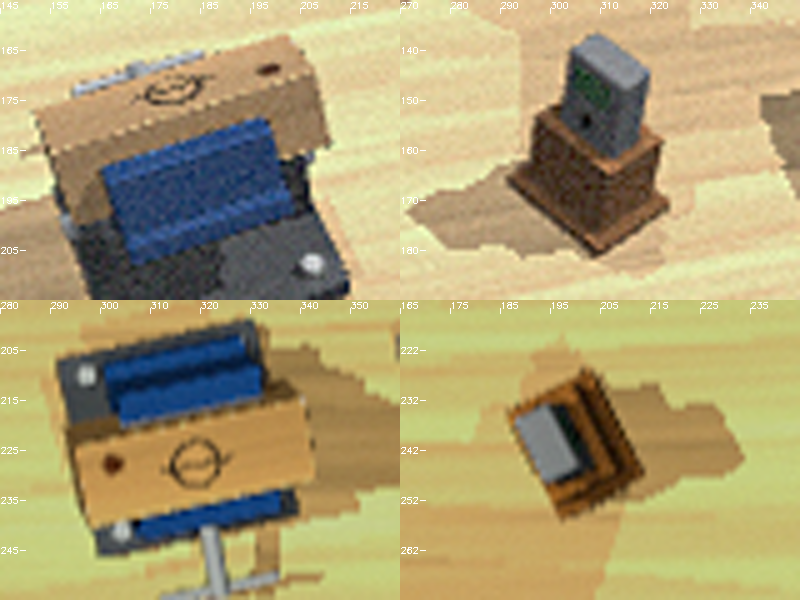

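```bash
python3 - <<'E'
import cv2, numpy as np
def p(n,x,y):
    im=np.load(f"{n}0.npz")["image"][y:y+50,x:x+33]
    im=cv2.resize(cv2.convertScaleAbs(im,alpha=1.7),(396,600),interpolation=cv2.INTER_CUBIC)
    for k in range(0,33,5): cv2.putText(im,str(x+k),(k*12,8),0,.3,(0,0,255)); cv2.line(im,(k*12+6,8),(k*12+6,13),(0,0,255))
    for k in range(5,50,5): cv2.putText(im,str(y+k),(0,k*12+9),0,.3,(0,0,255)); cv2.line(im,(20,k*12+6),(25,k*12+6),(0,0,255))
    return im
cv2.imwrite("pics/c2.png",np.hstack([p("scene",291,134),p("top",183,218)]))
E
```

```text
(no output)
```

View pics/c2.png

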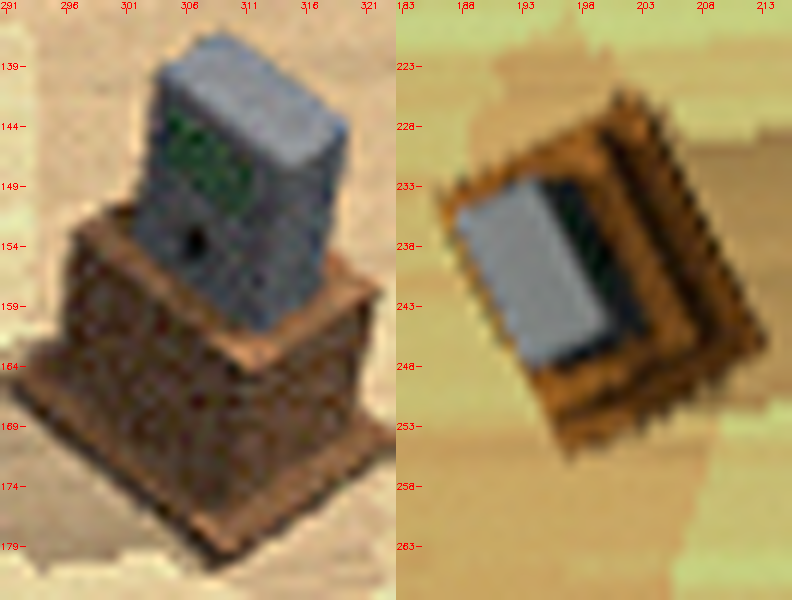

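```bash
cat > h.py <<'E'
import numpy as np, cv2
from scipy.optimize import least_squares
from scipy.spatial.transform import Rotation as R
C={n:dict(np.load(f"{n}0.npz")) for n in("scene","top")}
def proj(n,P):
    c=C[n]; E=c["extrinsics"]; f=192/np.tan(np.radians(c["vertical_fov"])/2)
    q=P@E[:3,:3].T+E[:3,3]; return q[:,:2]/q[:,2:]*f+[c["cx"],c["cy"]]
E
cat > fit.py <<'E'
from h import *
def px(o,s,l): return np.array(l,float)/s+o-.5+.5/s
# meter / holster
TP=np.array([[25,-14,130],[25,14,130],[-25,14,130],[-25,-14,130]])
ms=px([291,134],12,[[292,166],[347,122],[220,36],[162,72],[220,570],[8,385]]); Ps=np.vstack([TP,[[45,-35,0],[-45,-35,0]]])
mt=px([183,218],12,[[134,178],[60,213],[139,367],[217,325]])
W=lambda p,P:R.from_euler('z',p[2]).apply(P)+[p[0],p[1],0]
f=lambda p:np.r_[(proj("scene",W(p,Ps))-ms).ravel(),(proj("top",W(p,TP))-mt).ravel()]
r=least_squares(f,[500,200,.5]); print("meter",r.x,np.round(r.fun.reshape(-1,2),1).tolist())
# spot
B=np.array([[0,0,0],[30,80,0],[30,-80,0],[-30,-80,0],[-30,80,0]])
vs=px([145,155],5,[[173,90],[303,80],[52,150],[36,113],[288,37]])
vt=px([280,195],5,[[195,164],[75,143],[303,100],[315,173],[93,228]])
S=lambda p:R.from_euler('ZY',[p[2],-p[3]])
Q=lambda p:S(p).apply(B)+[p[0],p[1],60+67*np.cos(p[3])]
w=np.array([2,1,1,1,1])[:,None]
g=lambda p:np.r_[(w*(proj("scene",Q(p))-vs)).ravel(),(w*(proj("top",Q(p))-vt)).ravel()]
r2=least_squares(g,[500,-200,0,.3]); p=r2.x
print("spot",p,60+67*np.cos(p[3]),np.round(r2.fun.reshape(-1,2),1).tolist())
print("pivot",p[:2]-67*S(p).as_matrix()[:2,2])
# free z triangulation of ring
t=least_squares(lambda X:np.r_[(proj("scene",X[None])-vs[0]).ravel(),(proj("top",X[None])-vt[0]).ravel()],[500,-200,120]);print("ring tri",t.x,t.fun)
kn=px([145,155],5,[[269,69]]),px([280,195],5,[[113,164]])
t=least_squares(lambda X:np.r_[(proj("scene",X[None])-kn[0]).ravel(),(proj("top",X[None])-kn[1]).ravel()],[500,-200,120]);print("knot tri",t.x,S(p).inv().apply(t.x-[p[0],p[1],60+67*np.cos(p[3])]))
E
python3 fit.py
```

```text
meter [4.77497394e+02 2.19655518e+02 4.64363318e-01] [[-0.6, 0.2], [1.1, -0.2], [0.4, -1.4], [-1.0, -0.6], [0.1, 0.5], [-0.8, 0.6], [0.4, -1.0], [-0.8, -0.0], [-0.6, 0.3], [0.3, -0.2]]
spot [ 5.08612798e+02 -2.04889340e+02  1.72588797e-01  4.26352744e-01] 121.00216906230159 [[-0.2, 0.5], [2.2, -2.1], [-0.8, 0.1], [-0.7, -0.1], [-0.0, -0.1], [0.4, -0.8], [-0.2, 0.5], [0.4, -0.4], [0.2, 1.1], [-1.0, -0.5]]
pivot [ 535.90919129 -200.13094796]
ring tri [ 507.32679677 -204.38037099  120.49680227] [ 0.05544179 -0.00012764  0.06381165  0.00442109]
knot tri [ 508.84126284 -147.20772143  126.50377877] [11.49921002 56.78543542  0.81943483]
```

```bash
sed -i 's/w=np.array(\[2,1,1,1,1\])\[:,None\]/w=np.array([2,.01,1,1,1])[:,None]/' fit.py; python3 fit.py | grep spot
cat >> h.py <<'E'
from scipy.linalg import logm, expm
from plant import manip
def T(Rm,p):
    M=np.eye(4); M[:3,:3]=Rm; M[:3,3]=p; return M
def now():
    s=manip.get_state(); q=s["ee_rot"]; return T(R.from_quat(q[[1,2,3,0]]).as_matrix(),s["eef_pos"])
def down(ydir,p):
    y=np.array([np.cos(ydir),np.sin(ydir),0]); z=np.array([0,0,-1.]); return T(np.c_[np.cross(y,z),y,z],p)
def rows(goal,n,start=None):
    A=now() if start is None else start
    M=np.linalg.inv(A)@goal; e=expm(np.real(logm(M))/n); r=R.from_matrix(e[:3,:3]).as_rotvec()
    print(n,"x d",np.round(e[:3,3],2).tolist(),"r",np.round(r,4).tolist())
E
python3 - <<'E'
from h import *
g=down(.464+np.pi/2,[477.5,219.7,170]); rows(g,24)
E
```

```text
spot [ 5.07410649e+02 -2.04309731e+02  1.95827563e-01  4.56464365e-01] 120.14030765370103 [[0.2, 0.2], [0.0, -0.0], [-0.3, 0.1], [-0.4, 0.5], [-0.2, -0.3], [0.1, -0.0], [-0.0, 0.0], [-0.0, -0.4], [0.0, 0.8], [-0.9, 0.3]]
24 x d [-11.27, -16.74, 2.54] r [-0.0, -0.0, -0.0322]
```

Call:
send_rows(plan=[{"dx":-11.3,"dy":-16.7,"dz":2.5,"rz":-0.032,"hand":1},{"dx":-11.3,"dy":-16.7,"dz":2.5,"rz":-0.032,"hand":1},{"dx":-11.3,"dy":-16.7,"dz":2.5,"rz":-0.032,"hand":1},{"dx":-11.3,"dy":-16.7,"dz":2.5,"rz":-0.032,"hand":1},{"dx":-11.3,"dy":-16.7,"dz":2.5,"rz":-0.032,"hand":1},{"dx":-11.3,"dy":-16.7,"dz":2.5,"rz":-0.032,"hand":1},{"dx":-11.3,"dy":-16.7,"dz":2.5,"rz":-0.032,"hand":1},{"dx":-11.3,"dy":-16.7,"dz":2.5,"rz":-0.032,"hand":1}])

```text
invalid input
```

Call:
send_rows(plan=[{"dx":-11.3,"dy":-16.7,"dz":2.5,"rz":-0.032,"hand":1},{"dx":-11.3,"dy":-16.7,"dz":2.5,"rz":-0.032,"hand":1},{"dx":-11.3,"dy":-16.7,"dz":2.5,"rz":-0.032,"hand":1},{"dx":-11.3,"dy":-16.7,"dz":2.5,"rz":-0.032,"hand":1},{"dx":-11.3,"dy":-16.7,"dz":2.5,"rz":-0.032,"hand":1},{"dx":-11.3,"dy":-16.7,"dz":2.5,"rz":-0.032,"hand":1},{"dx":-11.3,"dy":-16.7,"dz":2.5,"rz":-0.032,"hand":1},{"dx":-11.3,"dy":-16.7,"dz":2.5,"rz":-0.032,"hand":1}])

```text
invalid input
```

Call:
send_rows(plan=[{"dx":-11.3,"dy":-16.7,"dz":2.5,"rz":-0.032,"hand":1},{"dx":-11.3,"dy":-16.7,"dz":2.5,"rz":-0.032,"hand":1},{"dx":-11.3,"dy":-16.7,"dz":2.5,"rz":-0.032,"hand":1},{"dx":-11.3,"dy":-16.7,"dz":2.5,"rz":-0.032,"hand":1},{"dx":-11.3,"dy":-16.7,"dz":2.5,"rz":-0.032,"hand":1},{"dx":-11.3,"dy":-16.7,"dz":2.5,"rz":-0.032,"hand":1},{"dx":-11.3,"dy":-16.7,"dz":2.5,"rz":-0.032,"hand":1},{"dx":0,"dy":0,"dz":0,"rz":0,"hand":1}])

```text
invalid input
```

```bash
python3 - <<'E'
from h import *
s=manip.get_state(); print(s["t"],s["eef_pos"],s["qpos"],s["joint_vel"])
g=down(.464+np.pi/2,[477.5,219.7,170]); rows(g,1)
from plant import capture
ims=[]
for n,x,y in(("scene",285,100),("top",160,205)):
    c=capture(n);C[n]=dict(c)
    im=c["image"][y:y+75,x:x+50]; ims.append(cv2.resize(cv2.convertScaleAbs(im,alpha=1.7),(400,600),interpolation=cv2.INTER_CUBIC))
cv2.imwrite("pics/c3.png",np.hstack(ims))
E
```

```text
0.1 [190.41751962 594.86182585 230.63147539] [ 1.25860226e+00  3.53601789e-01  1.63403864e+00 -9.11028984e-06
  1.15516581e+00 -2.35616450e-03] [-0.00188691 -0.00362152 -0.00288982 -0.00151358 -0.00213641  0.0002199 ]
1 x d [-387.8, -269.69, 60.96] r [-0.0012, -0.0005, -0.7738]
```

View pics/c3.png

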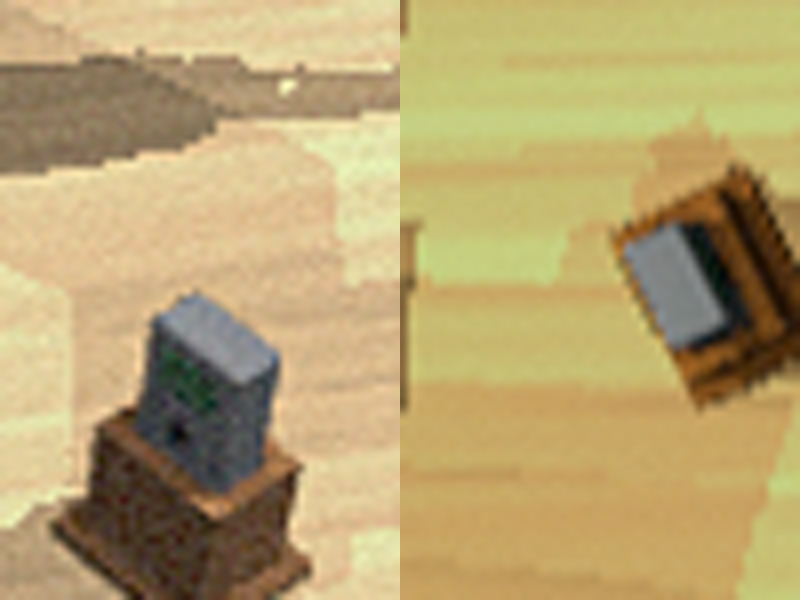

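The picture shows the scene unchanged: the moves were refused, so the arm has not moved. I'll try one fully specified row.

Call:
send_rows(plan=[{"dx":-11.3,"dy":-16.7,"dz":2.5,"rx":0.0,"ry":0.0,"rz":-0.032,"hand":1.0}], newtons=20)

```text
t: 0.28
eef_pos: [195.8, 578.3, 229.0]
ee_rot: [-0.0, 0.138, 0.99, 0.001]
wrist_force: [-0.7, -1.6, 1.2]
grip_width: 85.6
grasp_force: 0.0
```

Call:
send_rows(plan=[{"dx":-11.3,"dy":-16.7,"dz":2.5,"rx":0,"ry":0,"rz":-0.032,"hand":1},{"dx":-11.3,"dy":-16.7,"dz":2.5,"rx":0,"ry":0,"rz":-0.032,"hand":1},{"dx":-11.3,"dy":-16.7,"dz":2.5,"rx":0,"ry":0,"rz":-0.032,"hand":1},{"dx":-11.3,"dy":-16.7,"dz":2.5,"rx":0,"ry":0,"rz":-0.032,"hand":1},{"dx":-11.3,"dy":-16.7,"dz":2.5,"rx":0,"ry":0,"rz":-0.032,"hand":1},{"dx":-11.3,"dy":-16.7,"dz":2.5,"rx":0,"ry":0,"rz":-0.032,"hand":1},{"dx":-11.3,"dy":-16.7,"dz":2.5,"rx":0,"ry":0,"rz":-0.032,"hand":1},{"dx":-11.3,"dy":-16.7,"dz":2.5,"rx":0,"ry":0,"rz":-0.032,"hand":1}], newtons=20)

```text
t: 0.95
eef_pos: [263.3, 428.6, 208.6]
ee_rot: [-0.0, 0.01, 1.0, -0.0]
wrist_force: [0.2, 0.6, -0.0]
grip_width: 85.4
grasp_force: 0.0
```

Call:
send_rows(plan=[{"dx":-11.3,"dy":-16.7,"dz":2.5,"rx":0,"ry":0,"rz":-0.032,"hand":1},{"dx":-11.3,"dy":-16.7,"dz":2.5,"rx":0,"ry":0,"rz":-0.032,"hand":1},{"dx":-11.3,"dy":-16.7,"dz":2.5,"rx":0,"ry":0,"rz":-0.032,"hand":1},{"dx":-11.3,"dy":-16.7,"dz":2.5,"rx":0,"ry":0,"rz":-0.032,"hand":1},{"dx":-11.3,"dy":-16.7,"dz":2.5,"rx":0,"ry":0,"rz":-0.032,"hand":1},{"dx":-11.3,"dy":-16.7,"dz":2.5,"rx":0,"ry":0,"rz":-0.032,"hand":1},{"dx":-11.3,"dy":-16.7,"dz":2.5,"rx":0,"ry":0,"rz":-0.032,"hand":1},{"dx":-11.3,"dy":-16.7,"dz":2.5,"rx":0,"ry":0,"rz":-0.032,"hand":1}], newtons=20)

```text
t: 1.62
eef_pos: [365.4, 304.1, 188.7]
ee_rot: [-0.0, -0.118, 0.993, -0.0]
wrist_force: [-0.4, 0.3, 1.0]
grip_width: 85.2
grasp_force: 0.0
```

Call:
send_rows(plan=[{"dx":-11.3,"dy":-16.7,"dz":2.5,"rx":0,"ry":0,"rz":-0.032,"hand":1},{"dx":-11.3,"dy":-16.7,"dz":2.5,"rx":0,"ry":0,"rz":-0.032,"hand":1},{"dx":-11.3,"dy":-16.7,"dz":2.5,"rx":0,"ry":0,"rz":-0.032,"hand":1},{"dx":-11.3,"dy":-16.7,"dz":2.5,"rx":0,"ry":0,"rz":-0.032,"hand":1},{"dx":-11.3,"dy":-16.7,"dz":2.5,"rx":0,"ry":0,"rz":-0.032,"hand":1},{"dx":-11.3,"dy":-16.7,"dz":2.5,"rx":0,"ry":0,"rz":-0.032,"hand":1},{"dx":0,"dy":0,"dz":0,"rx":0,"ry":0,"rz":0,"hand":1},{"dx":0,"dy":0,"dz":0,"rx":0,"ry":0,"rz":0,"hand":1}], newtons=20)

```text
t: 2.28
eef_pos: [460.5, 230.3, 173.5]
ee_rot: [-0.0, -0.21, 0.978, -0.0]
wrist_force: [-1.1, -0.5, 0.2]
grip_width: 85.7
grasp_force: 0.0
```

```bash
python3 - <<'E'
from h import *
s=manip.get_state(); print(s["t"],s["eef_pos"],s["qpos"],s["joint_vel"])
g=down(.464+np.pi/2,[477.5,219.7,150]); rows(g,1)
E
```

```text
2.2833 [460.50000047 230.29223356 173.5027283 ] [ 4.60715277e-01  2.50514726e-01  1.92236163e+00  1.68292561e-04
  9.69335817e-01 -1.53414301e+00] [ 0.02688882 -0.01400167  0.01546561  0.0056115   0.00508318  0.01708878]
1 x d [-11.15, -16.65, 23.49] r [0.0001, -0.0006, -0.04]
```

Call:
send_rows(plan=[{"dx":-5.6,"dy":-8.3,"dz":3.5,"rx":0,"ry":0,"rz":-0.02,"hand":1},{"dx":-5.6,"dy":-8.3,"dz":0,"rx":0,"ry":0,"rz":-0.02,"hand":1},{"dx":0,"dy":0,"dz":15,"rx":0,"ry":0,"rz":0,"hand":1},{"dx":0,"dy":0,"dz":15,"rx":0,"ry":0,"rz":0,"hand":1},{"dx":0,"dy":0,"dz":15,"rx":0,"ry":0,"rz":0,"hand":1},{"dx":0,"dy":0,"dz":15,"rx":0,"ry":0,"rz":0,"hand":1},{"dx":0,"dy":0,"dz":15,"rx":0,"ry":0,"rz":0,"hand":1},{"dx":0,"dy":0,"dz":15,"rx":0,"ry":0,"rz":0,"hand":1}], newtons=20)

```text
t: 2.95
eef_pos: [476.5, 221.1, 79.7]
ee_rot: [-0.0, -0.231, 0.973, 0.0]
wrist_force: [-0.1, 1.2, 0.0]
grip_width: 85.3
grasp_force: 0.0
```

```bash
python3 - <<'E'
from h import *
from plant import capture
s=manip.get_state(); print(s["t"],s["eef_pos"],s["wrist_force"])
rows(down(.464+np.pi/2,[477.5,219.7,80]),1)
ims=[]
for n,x,y in(("scene",285,110),("top",170,205)):
    im=capture(n)["image"][y:y+75,x:x+50]; ims.append(cv2.resize(cv2.convertScaleAbs(im,alpha=2),(400,600),interpolation=cv2.INTER_CUBIC))
cv2.imwrite("pics/c4.png",np.hstack(ims))
E
```

```text
2.95 [476.46728007 221.13379334  79.7470356 ] [-0.08549836  1.16298497  0.01580704]
1 x d [-0.28, -1.74, -0.25] r [0.0002, -0.0002, 0.0021]
```

View pics/c4.png

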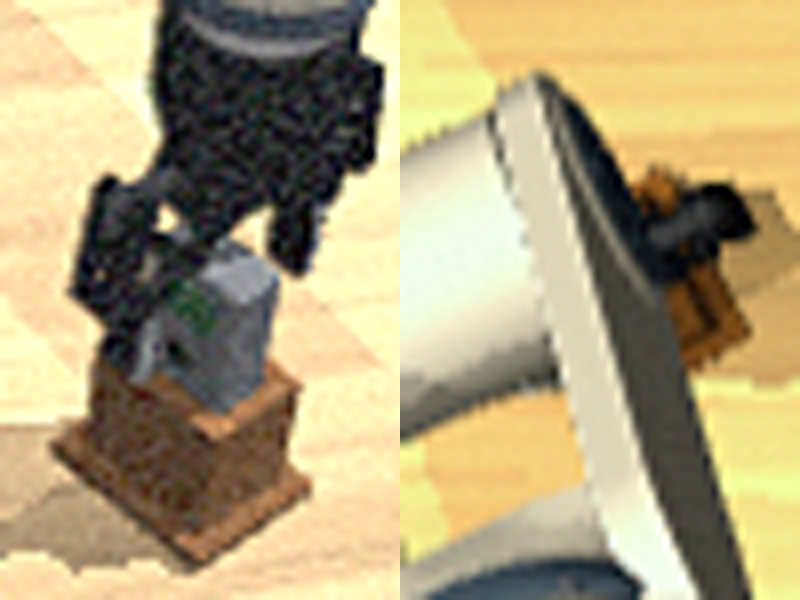

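```bash
python3 - <<'E'
from h import *
g=now()
for y in(-57,-43,43,57):
  for x in (-11,11):
    print(y,x,((proj("scene",(g@[x,y,-13,1])[None,:3])-[285,110]+.5)*8-.5).round().tolist())
print(g[:3,:2])
E
```

```text
-57 -11 [[124.0, 399.0]]
-57 11 [[85.0, 368.0]]
-43 -11 [[149.0, 382.0]]
-43 11 [[110.0, 352.0]]
43 -11 [[298.0, 286.0]]
43 11 [[259.0, 257.0]]
57 -11 [[321.0, 270.0]]
57 11 [[283.0, 242.0]]
[[-8.93241455e-01 -4.49560796e-01]
 [-4.49558164e-01  8.93249677e-01]
 [ 4.14252614e-03  3.24834677e-04]]
```

The fingers straddle the meter: front finger tip at about (125,360) in the left panel and rear one at (295,270), where the projection puts them. Correct 1.7 mm and close.

Call:
send_rows(plan=[{"dx":-0.3,"dy":-1.7,"dz":0,"rx":0,"ry":0,"rz":0,"hand":1},{"dx":0,"dy":0,"dz":0,"rx":0,"ry":0,"rz":0,"hand":0.25},{"dx":0,"dy":0,"dz":0,"rx":0,"ry":0,"rz":0,"hand":0.25},{"dx":0,"dy":0,"dz":0,"rx":0,"ry":0,"rz":0,"hand":0.25},{"dx":0,"dy":0,"dz":0,"rx":0,"ry":0,"rz":0,"hand":0.25},{"dx":0,"dy":0,"dz":0,"rx":0,"ry":0,"rz":0,"hand":0.25},{"dx":0,"dy":0,"dz":0,"rx":0,"ry":0,"rz":0,"hand":0.25},{"dx":0,"dy":0,"dz":0,"rx":0,"ry":0,"rz":0,"hand":0.25}], newtons=20)

```text
t: 3.72
eef_pos: [478.7, 219.3, 80.7]
ee_rot: [0.0, -0.231, 0.973, 0.0]
wrist_force: [-0.7, 0.7, 5.1]
grip_width: 27.6
grasp_force: 30.1
```

Call:
send_rows(plan=[{"dx":0,"dy":0,"dz":0,"rx":0,"ry":0,"rz":0,"hand":0},{"dx":0,"dy":0,"dz":0,"rx":0,"ry":0,"rz":0,"hand":0},{"dx":0,"dy":0,"dz":0,"rx":0,"ry":0,"rz":0,"hand":0},{"dx":0,"dy":0,"dz":0,"rx":0,"ry":0,"rz":0,"hand":0}], newtons=20)

```text
t: 4.05
eef_pos: [478.7, 219.3, 80.7]
ee_rot: [0.0, -0.231, 0.973, 0.0]
wrist_force: [-1.4, 1.5, 5.6]
grip_width: 27.7
grasp_force: 30.2
```

```bash
python3 - <<'E'
from h import *
s=manip.get_state(); print(s); g=now(); print("force in tool",g[:3,:3].T@s["wrist_force"]); rows(down(.464+np.pi/2,[477.5,219.7,80]),1)
E
```

```text
{'t': 4.05, 'qpos': array([ 4.26676809e-01,  4.00917174e-01,  1.96434322e+00,  1.33859957e-04,
        7.75795108e-01, -1.61034056e+00]), 'joint_vel': array([ 0.00044269, -0.00138257,  0.00084544,  0.0008385 , -0.00085302,
        0.00027713]), 'joint_torque': array([-4.96679898e-01, -5.10704648e+01, -2.31750154e+01, -2.05977741e-01,
       -3.03099956e-01, -1.11559543e-02]), 'eef_pos': array([478.65697513, 219.2828491 ,  80.68542728]), 'ee_rot': array([ 2.54542502e-04, -2.30958541e-01,  9.72963554e-01,  9.76706119e-05]), 'wrist_force': array([-1.37311199,  1.47132276,  5.57105649]), 'ft_torque': array([ 0.03084037,  0.17894223, -0.0517485 ]), 'grasp_force': 30.195655524730682, 'grip_width': 27.693314102792616}
force in tool [ 0.56235806  1.93187609 -5.57122121]
1 x d [0.85, 0.89, 0.69] r [0.0001, 0.0005, 0.0021]
```

Call:
send_rows(plan=[{"dx":0,"dy":0,"dz":0,"rx":0,"ry":0,"rz":0,"hand":0},{"dx":0,"dy":0,"dz":-8,"rx":0,"ry":0,"rz":0,"hand":0},{"dx":0,"dy":0,"dz":-14,"rx":0,"ry":0,"rz":0,"hand":0},{"dx":0,"dy":0,"dz":-14,"rx":0,"ry":0,"rz":0,"hand":0},{"dx":0,"dy":0,"dz":-14,"rx":0,"ry":0,"rz":0,"hand":0},{"dx":0,"dy":0,"dz":-14,"rx":0,"ry":0,"rz":0,"hand":0},{"dx":0,"dy":0,"dz":-14,"rx":0,"ry":0,"rz":0,"hand":0},{"dx":0,"dy":0,"dz":-14,"rx":0,"ry":0,"rz":0,"hand":0}], newtons=40)

```text
t: 4.72
eef_pos: [478.0, 218.8, 173.1]
ee_rot: [-0.0, -0.231, 0.973, -0.0]
wrist_force: [1.0, 0.1, -0.8]
grip_width: 27.1
grasp_force: 39.9
```

Call:
send_rows(plan=[{"dx":0,"dy":0,"dz":-14,"rx":0,"ry":0,"rz":0,"hand":0},{"dx":0,"dy":0,"dz":0,"rx":0,"ry":0,"rz":0,"hand":0},{"dx":0,"dy":0,"dz":0,"rx":0,"ry":0,"rz":0,"hand":0},{"dx":0,"dy":0,"dz":0,"rx":0,"ry":0,"rz":0,"hand":0}], newtons=40)

```text
t: 5.05
eef_pos: [477.9, 218.8, 185.6]
ee_rot: [-0.001, -0.231, 0.973, -0.0]
wrist_force: [-0.1, -0.8, -2.2]
grip_width: 27.7
grasp_force: 40.1
```

```bash
cat >> h.py <<'E'
# grasp: TCP to meter pin origin along tool z ; spot pose
SP=np.array([507.4,-204.3,120.1]); SR=R.from_euler('ZY',[.196,-.456]).as_matrix()
def spotgoal(h,L,off=(0,0)):
    # meter +x along +-spot y; tool y = spot x, z=-n ; pins h mm above face
    y,z=SR[:,0],-SR[:,2]; return T(np.c_[np.cross(y,z),y,z],SP+SR@[off[0],off[1],h+L])
E
python3 - <<'E'
from h import *
from plant import capture
s=manip.get_state(); print(s["t"],s["eef_pos"],s["wrist_force"],s["grip_width"],s["grasp_force"])
g=now()
for P in (g,):
    a=spotgoal(60,67); print(a); rows(a,40)
ims=[]
for n,x,y in(("scene",280,90),("top",170,200)):
    im=capture(n)["image"][y:y+75,x:x+50]; ims.append(cv2.resize(cv2.convertScaleAbs(im,alpha=2),(400,600),interpolation=cv2.INTER_CUBIC))
# predicted pins/meter tops for L=67
for v in ([7,0,67],[-7,0,67],[25,-14,-49],[-25,-14,-49],[25,-14,35],[-25,-14,35]):
    print(v,((proj("scene",(g@np.r_[v,1])[None,:3])-[280,90]+.5)*8-.5).round().tolist())
cv2.imwrite("pics/c5.png",np.hstack(ims))
E
```

```text
5.05 [477.89842593 218.8242724  185.5796687 ] [-0.14053067 -0.82369227 -2.17155299] 27.666557779890997 40.09052395820618
[[-1.94747486e-01  8.80630906e-01  4.31928957e-01  4.52545022e+02]
 [ 9.80853413e-01  1.74848405e-01  8.57590719e-02 -2.15191402e+02]
 [ 0.00000000e+00  4.40360355e-01 -8.97821117e-01  2.34123282e+02]
 [ 0.00000000e+00  0.00000000e+00  0.00000000e+00  1.00000000e+00]]
40 x d [-4.73, -11.3, -3.45] r [-0.008, -0.0105, 0.0451]
[7, 0, 67] [[239.0, 426.0]]
[-7, 0, 67] [[264.0, 445.0]]
[25, -14, -49] [[217.0, 190.0]]
[-25, -14, -49] [[315.0, 259.0]]
[25, -14, 35] [[192.0, 358.0]]
[-25, -14, 35] [[283.0, 427.0]]
```

View pics/c5.png

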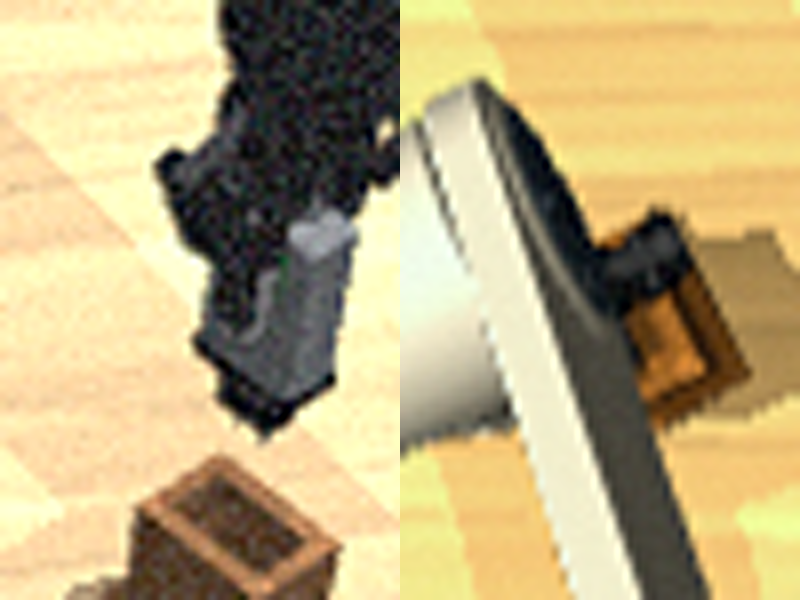

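The meter is out of the holster, held upright (body centre about (275,310) left panel, nose end about (262,437)), and the holster is empty. I'll check the transfer path.

```bash
python3 - <<'E'
from h import *
a=now(); g=spotgoal(60,67); X=np.real(logm(np.linalg.inv(a)@g))
for k in range(0,41,8):
    M=a@expm(X*k/40); print(k,M[:3,3].round(),"pin",(M@[0,0,67,1])[:3].round())
print((R.from_matrix(a[:3,:3].T@g[:3,:3]).as_rotvec()))
E
```

```text
0 [478. 219. 185.] pin [478. 219. 118.]
8 [540. 144. 211.] pin [544. 149. 145.]
16 [571.  49. 231.] pin [581.  58. 166.]
24 [565. -51. 243.] pin [582. -41. 179.]
32 [ 524. -144.  244.] pin [ 547. -134.  181.]
40 [ 453. -215.  234.] pin [ 481. -209.  174.]
[-0.32022655 -0.42014637  1.8047192 ]
```

Call:
send_rows(plan=[{"dx":-4.7,"dy":-11.3,"dz":-3.5,"rx":-0.008,"ry":-0.0105,"rz":0.045,"hand":0},{"dx":-4.7,"dy":-11.3,"dz":-3.5,"rx":-0.008,"ry":-0.0105,"rz":0.045,"hand":0},{"dx":-4.7,"dy":-11.3,"dz":-3.5,"rx":-0.008,"ry":-0.0105,"rz":0.045,"hand":0},{"dx":-4.7,"dy":-11.3,"dz":-3.5,"rx":-0.008,"ry":-0.0105,"rz":0.045,"hand":0},{"dx":-4.7,"dy":-11.3,"dz":-3.5,"rx":-0.008,"ry":-0.0105,"rz":0.045,"hand":0},{"dx":-4.7,"dy":-11.3,"dz":-3.5,"rx":-0.008,"ry":-0.0105,"rz":0.045,"hand":0},{"dx":-4.7,"dy":-11.3,"dz":-3.5,"rx":-0.008,"ry":-0.0105,"rz":0.045,"hand":0},{"dx":-4.7,"dy":-11.3,"dz":-3.5,"rx":-0.008,"ry":-0.0105,"rz":0.045,"hand":0}], newtons=40)

```text
t: 5.82
eef_pos: [540.6, 143.1, 211.7]
ee_rot: [0.033, -0.052, 0.997, 0.041]
wrist_force: [-0.1, -1.0, -2.5]
grip_width: 27.5
grasp_force: 40.0
```

Call:
send_rows(plan=[{"dx":-4.7,"dy":-11.3,"dz":-3.5,"rx":-0.008,"ry":-0.0105,"rz":0.045,"hand":0},{"dx":-4.7,"dy":-11.3,"dz":-3.5,"rx":-0.008,"ry":-0.0105,"rz":0.045,"hand":0},{"dx":-4.7,"dy":-11.3,"dz":-3.5,"rx":-0.008,"ry":-0.0105,"rz":0.045,"hand":0},{"dx":-4.7,"dy":-11.3,"dz":-3.5,"rx":-0.008,"ry":-0.0105,"rz":0.045,"hand":0},{"dx":-4.7,"dy":-11.3,"dz":-3.5,"rx":-0.008,"ry":-0.0105,"rz":0.045,"hand":0},{"dx":-4.7,"dy":-11.3,"dz":-3.5,"rx":-0.008,"ry":-0.0105,"rz":0.045,"hand":0},{"dx":-4.7,"dy":-11.3,"dz":-3.5,"rx":-0.008,"ry":-0.0105,"rz":0.045,"hand":0},{"dx":-4.7,"dy":-11.3,"dz":-3.5,"rx":-0.008,"ry":-0.0105,"rz":0.045,"hand":0}], newtons=40)

```text
t: 6.48
eef_pos: [570.6, 48.6, 232.0]
ee_rot: [0.065, 0.128, 0.986, 0.08]
wrist_force: [0.2, 0.4, -1.3]
grip_width: 27.4
grasp_force: 40.0
```

Call:
send_rows(plan=[{"dx":-4.7,"dy":-11.3,"dz":-3.5,"rx":-0.008,"ry":-0.0105,"rz":0.045,"hand":0},{"dx":-4.7,"dy":-11.3,"dz":-3.5,"rx":-0.008,"ry":-0.0105,"rz":0.045,"hand":0},{"dx":-4.7,"dy":-11.3,"dz":-3.5,"rx":-0.008,"ry":-0.0105,"rz":0.045,"hand":0},{"dx":-4.7,"dy":-11.3,"dz":-3.5,"rx":-0.008,"ry":-0.0105,"rz":0.045,"hand":0},{"dx":-4.7,"dy":-11.3,"dz":-3.5,"rx":-0.008,"ry":-0.0105,"rz":0.045,"hand":0},{"dx":-4.7,"dy":-11.3,"dz":-3.5,"rx":-0.008,"ry":-0.0105,"rz":0.045,"hand":0},{"dx":-4.7,"dy":-11.3,"dz":-3.5,"rx":-0.008,"ry":-0.0105,"rz":0.045,"hand":0},{"dx":-4.7,"dy":-11.3,"dz":-3.5,"rx":-0.008,"ry":-0.0105,"rz":0.045,"hand":0}], newtons=40)

```text
t: 7.15
eef_pos: [564.4, -51.7, 243.5]
ee_rot: [0.094, 0.304, 0.941, 0.116]
wrist_force: [0.3, -0.6, -0.9]
grip_width: 27.5
grasp_force: 40.0
```

Call:
send_rows(plan=[{"dx":-4.7,"dy":-11.3,"dz":-3.5,"rx":-0.008,"ry":-0.0105,"rz":0.045,"hand":0},{"dx":-4.7,"dy":-11.3,"dz":-3.5,"rx":-0.008,"ry":-0.0105,"rz":0.045,"hand":0},{"dx":-4.7,"dy":-11.3,"dz":-3.5,"rx":-0.008,"ry":-0.0105,"rz":0.045,"hand":0},{"dx":-4.7,"dy":-11.3,"dz":-3.5,"rx":-0.008,"ry":-0.0105,"rz":0.045,"hand":0},{"dx":-4.7,"dy":-11.3,"dz":-3.5,"rx":-0.008,"ry":-0.0105,"rz":0.045,"hand":0},{"dx":-4.7,"dy":-11.3,"dz":-3.5,"rx":-0.008,"ry":-0.0105,"rz":0.045,"hand":0},{"dx":0,"dy":0,"dz":0,"rx":0,"ry":0,"rz":0,"hand":0},{"dx":0,"dy":0,"dz":0,"rx":0,"ry":0,"rz":0,"hand":0}], newtons=40)

```text
t: 7.82
eef_pos: [536.4, -122.1, 245.6]
ee_rot: [0.115, 0.428, 0.885, 0.141]
wrist_force: [-0.4, 0.2, -1.4]
grip_width: 27.6
grasp_force: 40.2
```

```bash
python3 - <<'E'
from h import *
s=manip.get_state(); print(s["t"],s["eef_pos"],s["qpos"],s["grasp_force"])
rows(spotgoal(60,67),14)
E
```

```text
7.8167 [ 536.38083597 -122.116561    245.57706096] [-0.39098878  0.10159632  1.98192006  0.36108193  0.83827594 -1.27446685] 40.18996775150299
14 x d [-3.44, -8.04, -2.38] r [-0.0057, -0.0076, 0.0324]
```

Call:
send_rows(plan=[{"dx":-3.4,"dy":-8,"dz":-2.4,"rx":-0.0057,"ry":-0.0076,"rz":0.0324,"hand":0},{"dx":-3.4,"dy":-8,"dz":-2.4,"rx":-0.0057,"ry":-0.0076,"rz":0.0324,"hand":0},{"dx":-3.4,"dy":-8,"dz":-2.4,"rx":-0.0057,"ry":-0.0076,"rz":0.0324,"hand":0},{"dx":-3.4,"dy":-8,"dz":-2.4,"rx":-0.0057,"ry":-0.0076,"rz":0.0324,"hand":0},{"dx":-3.4,"dy":-8,"dz":-2.4,"rx":-0.0057,"ry":-0.0076,"rz":0.0324,"hand":0},{"dx":-3.4,"dy":-8,"dz":-2.4,"rx":-0.0057,"ry":-0.0076,"rz":0.0324,"hand":0},{"dx":-3.4,"dy":-8,"dz":-2.4,"rx":-0.0057,"ry":-0.0076,"rz":0.0324,"hand":0},{"dx":-3.4,"dy":-8,"dz":-2.4,"rx":-0.0057,"ry":-0.0076,"rz":0.0324,"hand":0}], newtons=40)

```text
t: 8.48
eef_pos: [493.6, -180.3, 241.9]
ee_rot: [0.133, 0.541, 0.814, 0.162]
wrist_force: [0.9, 0.1, -1.7]
grip_width: 27.8
grasp_force: 40.1
```

Call:
send_rows(plan=[{"dx":-3.4,"dy":-8,"dz":-2.4,"rx":-0.0057,"ry":-0.0076,"rz":0.0324,"hand":0},{"dx":-3.4,"dy":-8,"dz":-2.4,"rx":-0.0057,"ry":-0.0076,"rz":0.0324,"hand":0},{"dx":-3.4,"dy":-8,"dz":-2.4,"rx":-0.0057,"ry":-0.0076,"rz":0.0324,"hand":0},{"dx":-3.4,"dy":-8,"dz":-2.4,"rx":-0.0057,"ry":-0.0076,"rz":0.0324,"hand":0},{"dx":-3.4,"dy":-8,"dz":-2.4,"rx":-0.0057,"ry":-0.0076,"rz":0.0324,"hand":0},{"dx":-3.4,"dy":-8,"dz":-2.4,"rx":-0.0057,"ry":-0.0076,"rz":0.0324,"hand":0},{"dx":0,"dy":0,"dz":0,"rx":0,"ry":0,"rz":0,"hand":0},{"dx":0,"dy":0,"dz":0,"rx":0,"ry":0,"rz":0,"hand":0}], newtons=40)

```text
t: 9.15
eef_pos: [453.0, -214.5, 235.2]
ee_rot: [0.144, 0.618, 0.753, 0.175]
wrist_force: [-0.4, -0.1, -1.8]
grip_width: 27.6
grasp_force: 40.2
```

```bash
cat > look.py <<'E'
import sys
from h import *
from plant import capture
s=manip.get_state(); print(s["t"],s["eef_pos"],s["qpos"],s["grasp_force"],s["wrist_force"],"tool",now()[:3,:3].T@s["wrist_force"])
rows(spotgoal(60,67),1)
g=now(); L=67; ims=[]
for n,x,y in(("scene",150,115),("top",290,185)):
    im=capture(n)["image"][y:y+75,x:x+50]; im=cv2.resize(cv2.convertScaleAbs(im,alpha=2),(400,600),interpolation=cv2.INTER_CUBIC)
    def d(P,col):
        for u in ((proj(n,P)-[x,y]+.5)*8-.5): cv2.circle(im,tuple(u.round().astype(int).tolist()),2,col,-1)
    V=lambda l:(np.c_[np.array(l),np.ones(len(l))]@g.T)[:,:3]
    d(V([[7,0,L],[-7,0,L]]),(0,0,255))
    d(V([[a,b,L-32] for a in(25,-25) for b in(14,-14)]),(255,0,255))
    d(V([[a,b,L-116] for a in(25,-25) for b in(14,-14)]),(255,255,0))
    d(SP+np.array([[0,0,0],[0,25,0],[0,-25,0]])@SR.T,(0,255,0))
    ims.append(im)
cv2.imwrite(f"pics/{sys.argv[1]}.png",np.hstack(ims))
E
python3 look.py c6
```

```text
9.15 [ 452.97230825 -214.52226785  235.23856362] [-0.67935622  0.01449902  2.1352072   0.51751461  0.75516951 -1.21395437] 40.21065831184387 [-0.35895494 -0.08484282 -1.78280728] tool [-0.01297237 -1.11874176  1.43620936]
1 x d [-0.57, -0.99, 0.76] r [0.0019, 0.0005, -0.0003]
```

View pics/c6.png

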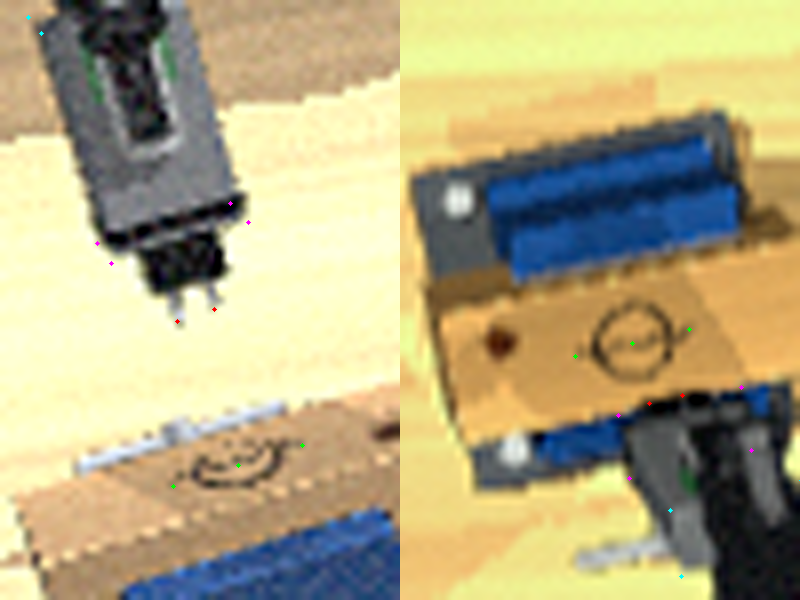

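Tips in the scene panel at (179,321) and (214,305) match the prediction (red), the ring and stroke match the model (green), and the pin line is parallel to the stroke. Approach along the normal.

Call:
send_rows(plan=[{"dx":-0.6,"dy":-1,"dz":4,"rx":0.002,"ry":0,"rz":0,"hand":0},{"dx":0,"dy":0,"dz":10,"rx":0,"ry":0,"rz":0,"hand":0},{"dx":0,"dy":0,"dz":12,"rx":0,"ry":0,"rz":0,"hand":0},{"dx":0,"dy":0,"dz":12,"rx":0,"ry":0,"rz":0,"hand":0},{"dx":0,"dy":0,"dz":8,"rx":0,"ry":0,"rz":0,"hand":0},{"dx":0,"dy":0,"dz":4,"rx":0,"ry":0,"rz":0,"hand":0},{"dx":0,"dy":0,"dz":0,"rx":0,"ry":0,"rz":0,"hand":0},{"dx":0,"dy":0,"dz":0,"rx":0,"ry":0,"rz":0,"hand":0}], newtons=40)

```text
t: 9.92
eef_pos: [474.4, -210.5, 189.7]
ee_rot: [0.143, 0.618, 0.753, 0.175]
wrist_force: [0.1, -0.7, -1.4]
grip_width: 27.7
grasp_force: 40.2
```

```bash
sed -i 's/("scene",150,115)/("scene",155,125)/' look.py; cat > f.py <<'E'
from h import *
from plant import capture
F=[]
for k in range(8):
    capture("scene"); s=manip.get_state(); F.append(now()[:3,:3].T@s["wrist_force"])
F=np.array(F); print(s["t"],"F tool",F.mean(0).round(2),"sd",F.std(0).round(2))
p=SR.T@(now()@[0,0,67,1]-np.r_[SP,0])[:3] if 0 else SR.T@((now()@[0,0,67,1])[:3]-SP); print("pins in spot frame",p.round(2))
E
python3 f.py; python3 look.py c7
```

```text
10.3167 F tool [-0.24 -0.87  1.32] sd [0.66 0.31 0.52]
pins in spot frame [ 0.6  -0.05 10.86]
10.3167 [ 474.28341116 -210.88304386  190.25702258] [-0.63824045  0.10947514  2.15434458  0.57656672  0.64087313 -1.26160556] 40.15290677547455 [-0.23917304  0.44660196 -1.12422448] tool [ 0.48581009 -0.62739721  0.94387448]
1 x d [-0.02, -0.57, -49.14] r [0.0002, 0.0007, 0.0009]
```

View pics/c7.png

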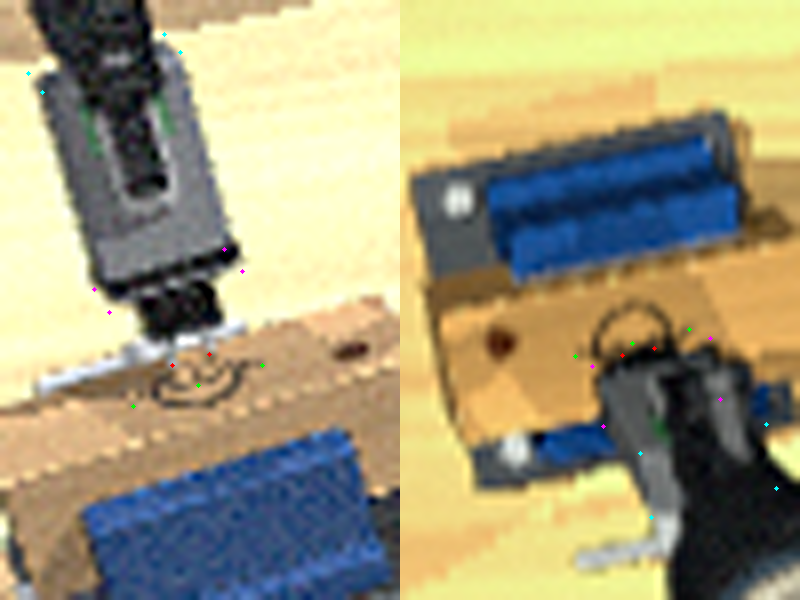

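Pins are about 11 mm off the face, over the ring (left panel: pins about (173,362)/(209,352), ring centre (198,384)). Advance gently to contact.

Call:
send_rows(plan=[{"dx":0,"dy":-0.5,"dz":3,"rx":0,"ry":0,"rz":0,"hand":0},{"dx":0,"dy":0,"dz":3,"rx":0,"ry":0,"rz":0,"hand":0},{"dx":0,"dy":0,"dz":2,"rx":0,"ry":0,"rz":0,"hand":0},{"dx":0,"dy":0,"dz":2,"rx":0,"ry":0,"rz":0,"hand":0},{"dx":0,"dy":0,"dz":2,"rx":0,"ry":0,"rz":0,"hand":0},{"dx":0,"dy":0,"dz":2,"rx":0,"ry":0,"rz":0,"hand":0},{"dx":0,"dy":0,"dz":0,"rx":0,"ry":0,"rz":0,"hand":0},{"dx":0,"dy":0,"dz":0,"rx":0,"ry":0,"rz":0,"hand":0}], newtons=40)

```text
t: 11.08
eef_pos: [479.9, -209.6, 177.1]
ee_rot: [0.143, 0.618, 0.753, 0.175]
wrist_force: [-2.7, -0.7, 1.7]
grip_width: 27.5
grasp_force: 40.5
```

```bash
python3 f.py
```

```text
11.4833 F tool [ 0.45 -1.81 -1.77] sd [0.54 0.37 0.66]
pins in spot frame [-0.06  0.17 -3.37]
```

Call:
send_rows(plan=[{"dx":0,"dy":0,"dz":1,"rx":0,"ry":0,"rz":0,"hand":0},{"dx":0,"dy":0,"dz":1,"rx":0,"ry":0,"rz":0,"hand":0},{"dx":0,"dy":0,"dz":1,"rx":0,"ry":0,"rz":0,"hand":0},{"dx":0,"dy":0,"dz":1,"rx":0,"ry":0,"rz":0,"hand":0},{"dx":0,"dy":0,"dz":0,"rx":0,"ry":0,"rz":0,"hand":0},{"dx":0,"dy":0,"dz":0,"rx":0,"ry":0,"rz":0,"hand":0}], newtons=40)

```text
t: 11.98
eef_pos: [481.6, -209.3, 173.5]
ee_rot: [0.144, 0.618, 0.753, 0.175]
wrist_force: [-3.5, -0.5, 1.3]
grip_width: 27.5
grasp_force: 40.6
```

```bash
python3 f.py; python3 look.py c8
```

```text
12.3833 F tool [ 0.86 -2.09 -3.32] sd [0.4  0.48 0.15]
pins in spot frame [-0.04  0.13 -7.4 ]
12.3833 [ 481.59566473 -209.27806188  173.59590647] [-0.62454695  0.1458607   2.15964657  0.60566789  0.60104159 -1.28650088] 40.59329152107239 [-3.88689675  0.34355194  1.86028863] tool [ 1.09566131 -2.54297835 -3.31955652]
1 x d [-0.15, 0.03, -67.4] r [-0.0001, 0.0002, 0.0009]
```

View pics/c8.png

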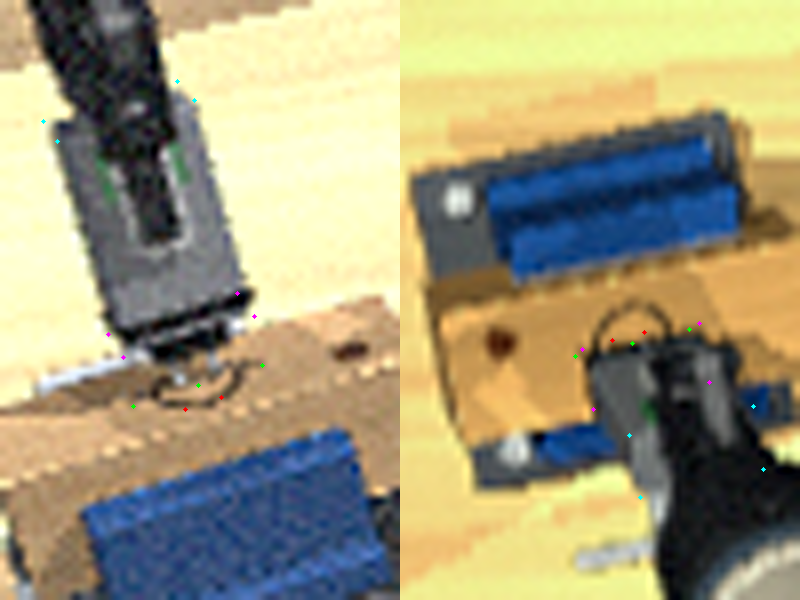

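The pins touch inside the ring (tips about (182,380)/(212,372), ring centre (197,382)). The nose is about half in, with roughly 4.6 N on the wood and the meter square. Handing in.

```bash
python3 -c "
from plant import job; print(job.finish_job())"
```

```text
the job is handed in; nothing more can be done
None
```

I handed the job in with the meter held still and both pins inside the ring, square to the face and in line with the grain; by the force reading (about 4.6 N) the nose is roughly 8 mm in. The judge returned no verdict.

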